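# Set and lock the angle dial of a sharpening jig

## Robot

A 7-joint arm with a two-finger parallel gripper is mounted at the origin on the work surface. World frame = base frame: x ahead of the robot, y to its left, z up, the work surface at z = 0. Lengths are in m, angles in rad, forces in N, time in s.
With the tool pointing down it reaches from about 0.425 to 0.95 m from the base axis. Payload 4.7 kg.
Tool frame: the origin (TCP) lies between the finger pads; the fingertips stand 11 mm ahead of it and the grasp point (between the pads) lies 8 mm behind it (env.nose_length is the z of the fingertips in the tool frame, in m); z points along the fingers, y is the direction in which the jaws open and shut (so a half turn about z gives the same grasp; the last joint's range is limited). The gripper opens to 85 mm and grips with 20 to 120 N. Pads are 22 mm wide; open, the fingers measure 114 mm over their backs; the gripper's body (76 mm by 85 mm) begins 54 mm behind the grasp point. The pads swing forward as they close: fully open they stand 13 mm farther back than shut.
Start: joints at [1.254, 0.469, -0.049, 1.532, 0.024, 1.141, -0.082], TCP at [0.192, -0.647, 0.242] pointing down, gripper open.
Joint ranges: [-2.59, 2.59], [-0.33, 1.99], [-1.39, 1.29], [0.1, 2.45], [-1.04, 4.18], [0.21, 1.99], [-2.66, 2.66]. Speed limits (rad/s): [2.57, 2.57, 3.14, 3.14, 3.14, 3.14, 3.14].

## Interface

Orientations are given as a unit quaternion [w, x, y, z].
In Python, from workcell import env gives the robot as it stands.
- The arm moves only by the tool drive_tool, never from a script. Its argument "moves" is a list of rows, each an object of numbers: "tx", "ty", "tz": the shift along the world's x, y, z in cm; "yaw": the turn about the world's z in degrees. A call has exactly 5 rows; each row is the pose to reach, as a shift and turn from the pose measured when the call began; what a row does not reach only later rows make up. A row lasts 1/8 s, in which the tool goes at most 62.5 mm and 10.7 degrees, less where a joint would pass 70% of its speed; a pose out of reach is approached as far as the arm can. A call with a gripper value outside its range is refused whole. "fingers" is the opening, from 0 (shut) to 1 (fully open), set as the call begins (left out, the last holds). The fingers move at their own pace and stop on an object; "squeeze" is the grip in N (left out, the last holds). Time passes only in rows, so rows that repeat a pose let the fingers close, or fill a call up. It gives the time, the measured TCP pose, the force and the opening at its end, in the units of the state.
- env.get_state(): the state, without advancing time (a new reading comes with each control period).
- env.camera(name): name is "scene" or "top"; returns (picture, depth): 384x512x3 uint8, blue, green, red; 384x512 float32, m along the optical axis (not along the pixel's ray), 0 where there is no reading.
- env.camera_params(name): a dict with "fx", "fy", "cx", "cy" (pixels), "R" (3x3) and "t" (3): a world point X has camera coordinates R X + t. Camera axes: x right, y down, z forward; pixel columns grow to the right and rows downward; lengths in m; the calibration is good to about 2 mm. A picture is of the moment at which its call begins. camera_params takes no time and is no camera call.
- env.close_job(): hands the job in, once; it reports no verdict.
The state is a dict: "clock": time; "joint_positions": joint angles; "qvel": joint speeds; "joint_efforts": joint torques, N m; "ee_pos": TCP position; "tcp_rot": TCP orientation; "wrist_force": force on the tool from outside, world axes, zero at the start; "torque": the same for the moment, N m; "grip_width": finger opening in m.
Only numpy, scipy, OpenCV 4.12 (cv2) and the standard library are available. Lean on these libraries where they do the work, as an engineer would, in place of code of your own. Each camera call takes 0.05 s, during which the arm holds its last target.

## Task

Push the stud of the jig's round dial gently around with closed fingertips, gripping nothing, until the index line on the dial lines up with the one long line of the scale collar around it. Then push the locking handle sideways until it is fully home against its stop pin. Do not press hard on the dial or the handle, and leave the loose collet, stone, tin and hammer where they are.

Things in the scene. Friction and masses are not known exactly. Their poses are not given: they have to be found in the camera images.
- jig: Fixed grey base plate of the jig, 260 x 390 x 20 mm, lying on the bench. Origin on its underside, straight below the dial's axis; the plate reaches 130 mm to either side in its x, 130 mm in its +y and 260 mm in its -y. z up.
- dial: Steel disc, 160 mm diameter, 6 mm thick, turns either way on a vertical axis and stays where left (friction: about 3 N pushed at the stud). Origin on its axis at its underside, 36 mm above the bench; top face at 42 mm; low hub in the middle (radius 18 mm, top at 54 mm). Its x axis points from the centre along the index line; the stud is on the opposite side.
- dial_axis (a point): Point on the dial's axis at the height of its top face, 42 mm above the bench.
- index_mark (a point): Outer end of the index line, on the dial's rim, 80 mm from the axis. The index line is a dark radial line 5 mm wide on the dial's top face, 44 mm long, ending near the rim.
- stud (a point): Centre (half-way up) of the upright black stud on the dial: 24 mm diameter, 26 mm tall from the dial's face, top at 68 mm above the bench, 58 mm from the axis, exactly opposite the index line.
- scale_line (a point): Inner end of the long scale line, 80 mm from the dial's axis, 36 mm above the bench; index_mark lies over it when the dial is set. The long line is dark, radial, 5 mm wide, across the whole fixed aluminium collar (outer diameter 220 mm) around the dial. The other scale lines are thin, 8 mm long, at the outer edge only, every 10 degrees.
- lock: Locking handle beside the dial: level steel bar, 14 mm diameter, on a vertical pivot boss (radius 19 mm). Origin on the pivot axis, 32 mm above the bench, at x 30, y -165 mm in the jig's frame. Bar points along its own -y, 39 to 53 mm above the bench. It starts roughly along the jig's -y and is pushed clockwise seen from above (1.1 to 1.3 rad) to its stop. Stays where left; about 3 N at 55 mm.
- lock_end (a point): Centre of the black ball (26 mm diameter) at the locking handle's end, 85 mm from the pivot axis, 46 mm above the bench.
- lock_home (a point): Where the ball's centre is when the handle is fully home: its bar then rests against the upright steel stop pin (10 mm diameter, top 52 mm above the bench) on the base plate. 85 mm from the pivot.
- collet: Loose steel collet standing on the base plate's far right corner, 30 mm diameter, 50 mm tall, origin at its underside. Bystander.
- stone: Loose grey sharpening stone, 150 x 50 x 25 mm, lying on the bench beyond the jig. Bystander.
- tin: Loose closed steel tin, 66 mm diameter, 100 mm tall, standing on the bench left of the jig. Bystander.
- hammer: Loose hammer lying on the bench right of the jig. Bystander.

How it is judged:
By the outcome, as a careful person would: the job done as asked, in the order asked, and still so for the second after the job is handed in, with the robot touching nothing.
It also fails if it takes over 64 s, if anything falls off the work surface, if the arm or the gripper's body presses on something with over 40 N, if the wrist force passes 120 N, or if a joint passes its speed limit or range.

## Working session

There is one attempt and no reset: what is moved stays moved. The work goes in short steps, Python scripts to look and compute and a tool call to move; the robot and the scene stay as the last step left them, time stands still between calls to the robot, and variables do not carry over. Pictures are saved under pics/ and viewed, and the job is handed in when it is done.

Besides the shell and the picture viewer there is one more tool, called after "Call:" as name(argument=value, ...) on one line, values as JSON. drive_tool: Moves the arm, as the interface text tells. Its arguments: {"type":"object","properties":{"moves":{"type":"array","items":{"type":"object","properties":{"tx":{"type":"number"},"ty":{"type":"number"},"tz":{"type":"number"},"yaw":{"type":"number"}}}},"fingers":{"type":"number"},"squeeze":{"type":"number"}},"required":["moves"]}

```bash
mkdir -p pics; ls; python3 - <<'E'
from workcell import env
import cv2,numpy as np
for n in("scene","top"):
    im,d=env.camera(n); cv2.imwrite(f"pics/{n}0.png",im); np.save(f"{n}0.npy",d)
    p=env.camera_params(n); print(n,{k:np.round(v,4).tolist() for k,v in p.items()})
s=env.get_state(); print({k:np.round(v,3).tolist() for k,v in s.items()}, env.nose_length)
E
```

```text
pics
scene {'fx': 409.2466, 'fy': 409.2466, 'cx': 259.5444, 'cy': 188.2717, 'R': [[-0.8578, 0.5139, 0.0107], [0.3744, 0.639, -0.6719], [-0.3522, -0.5724, -0.7405]], 't': [0.5273, -0.1628, 1.4023]}
top {'fx': 375.664, 'fy': 375.664, 'cx': 250.3374, 'cy': 192.6996, 'R': [[-0.0271, -0.9996, -0.0076], [-0.9827, 0.028, -0.1829], [0.183, 0.0025, -0.9831]], 't': [-0.0284, 0.5938, 1.1516]}
{'clock': 0.1, 'joint_positions': [1.254, 0.469, -0.049, 1.534, 0.024, 1.141, -0.082], 'qvel': [-0.001, -0.003, -0.001, -0.004, 0.0, -0.002, 0.0], 'joint_efforts': [0.001, -51.151, -0.047, -23.839, 0.011, 0.004, 0.0], 'ee_pos': [0.191, -0.647, 0.241], 'tcp_rot': [-0.001, 0.99, 0.143, -0.0], 'wrist_force': [0.534, -0.159, -0.407], 'torque': [0.016, 0.022, 0.023], 'grip_width': 0.085} 0.011
```

View pics/scene0.png

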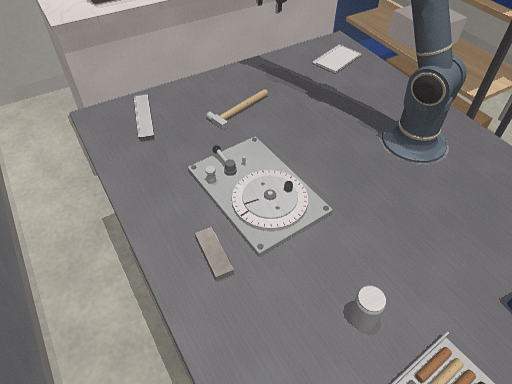

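View pics/top0.png

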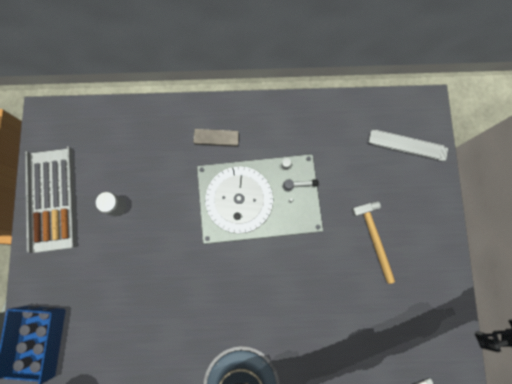

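Top view: the dial hub is near (239,198), the stud near (237,216), the index line near (241,181), the long line near (234,171), the lock pivot near (289,185) and the ball near (315,183). I'll zoom in and measure these.

```bash
cat > h.py <<'E'
import numpy as np,cv2
from workcell import env
def ray(n,u,v,z):
    p=env.camera_params(n);R=np.array(p['R']);t=np.array(p['t'])
    d=R.T@np.array([(u-p['cx'])/p['fx'],(v-p['cy'])/p['fy'],1]);c=-R.T@t
    return c+d*(z-c[2])/d[2]
def proj(n,X):
    p=env.camera_params(n);q=np.array(p['R'])@np.array(X)+np.array(p['t'])
    return np.array([q[0]/q[2]*p['fx']+p['cx'],q[1]/q[2]*p['fy']+p['cy']])
E
python3 - <<'E'
import cv2
a=cv2.imread('pics/top0.png')[145:250,190:330]; cv2.imwrite('pics/topz.png',cv2.resize(a,None,fx=5.6,fy=5.6,interpolation=cv2.INTER_CUBIC))
a=cv2.imread('pics/scene0.png')[130:255,180:340]; cv2.imwrite('pics/scenez.png',cv2.resize(a,None,fx=4.8,fy=4.8,interpolation=cv2.INTER_CUBIC))
E
```

```text
(no output)
```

View pics/topz.png

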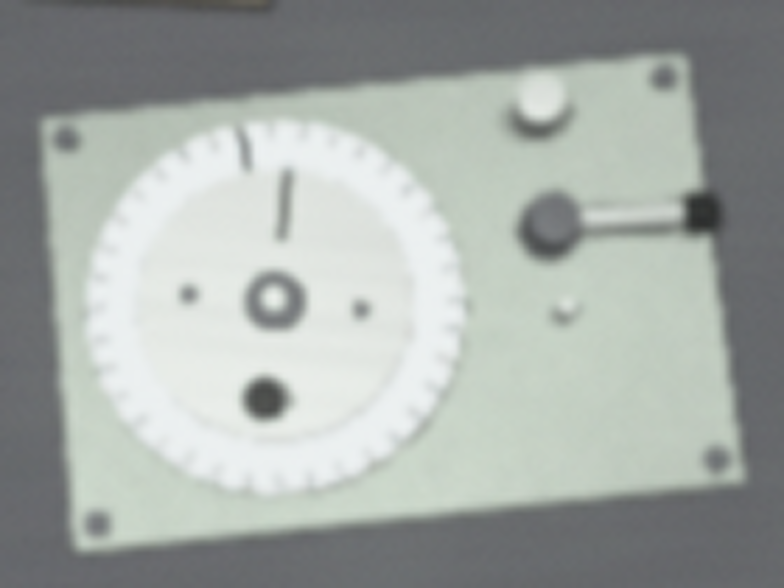

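View pics/scenez.png

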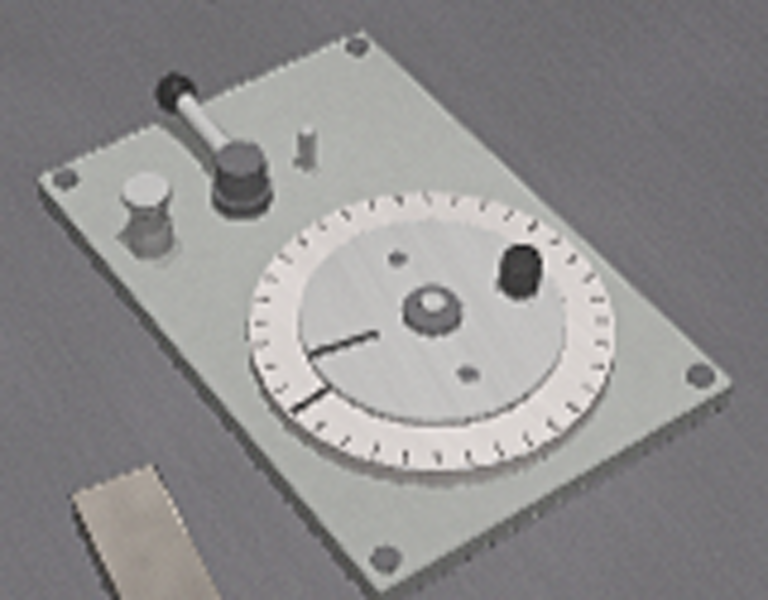

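```bash
cat >> h.py <<'E'
def upmask(n,im,roi,thr,k=6):
    u0,u1,v0,v1=roi
    g=cv2.cvtColor(im[v0:v1,u0:u1],cv2.COLOR_BGR2GRAY)
    G=cv2.resize(g,None,fx=k,fy=k,interpolation=cv2.INTER_CUBIC)
    m=(G<thr).astype(np.uint8)
    c,l,st,ce=cv2.connectedComponentsWithStats(m)
    out=[]
    for i in range(1,c):
        if st[i,4]<k*k: continue
        vv,uu=np.nonzero(l==i)
        P=np.c_[(uu+.5)/k-.5+u0,(vv+.5)/k-.5+v0]
        out.append(P)
    return out
E
python3 - <<'E'
from h import *
for n,roi,thr in(("top",(200,278,160,235),130),("scene",(225,315,165,235),110)):
    im=cv2.imread(f"pics/{n}0.png")
    for P in upmask(n,im,roi,thr):
        m=P.mean(0); W=ray(n,*m,0.042)
        w,_=np.linalg.eigh(np.cov(P.T))
        print(n,m.round(1),len(P)/36,np.sqrt(w).round(1),W.round(4))
E
```

```text
top [217.  161.3] 145.13888888888889 [ 1.1 12.3] [0.7034 0.0623 0.042 ]
top [201.3 169.5] 8.444444444444445 [0.8 0.9] [0.6773 0.1141 0.042 ]
top [239.7 199.9] 16.333333333333332 [1.5 2.8] [ 0.5724 -0.0098  0.042 ]
top [236.9 215.8] 35.44444444444444 [1.7 1.7] [5.21e-01 3.00e-04 4.20e-02]
top [200.2 226.7] 25.02777777777778 [0.4 5.3] [0.4891 0.1182 0.042 ]
scene [230.  169.8] 103.41666666666667 [2.8 3.1] [ 0.6262 -0.1556  0.042 ]
scene [288.9 166.1] 1.4166666666666667 [0.2 0.5] [ 0.4632 -0.0785  0.042 ]
scene [288.  186.1] 80.63888888888889 [2.2 2.9] [ 0.5118 -0.0107  0.042 ]
scene [262.1 183.3] 2.9444444444444446 [0.3 0.7] [ 0.5713 -0.0585  0.042 ]
scene [309.7 186.2] 1.3333333333333333 [0.2 0.7] [0.4569 0.0216 0.042 ]
scene [269.5 195.6] 29.86111111111111 [2.7 3.8] [ 0.5779 -0.0069  0.042 ]
scene [266.7 193. ] 1.6388888888888888 [0.3 0.4] [ 0.5796 -0.0192  0.042 ]
scene [269.7 195.2] 2.2777777777777777 [0.2 0.8] [ 0.5767 -0.0077  0.042 ]
scene [250.7 201.3] 17.11111111111111 [0.4 4.4] [ 0.6352 -0.0155  0.042 ]
scene [238.6 215.2] 22.5 [0.8 6.6] [0.6888 0.0111 0.042 ]
scene [277.  207.4] 2.9722222222222223 [0.3 0.7] [0.5828 0.0409 0.042 ]
scene [244.5 212.7] 11.055555555555555 [0.3 2.8] [0.6705 0.0113 0.042 ]
scene [233.  224.5] 67.91666666666667 [0.8 7.6] [0.7172 0.0313 0.042 ]
scene [304.5 228. ] 61.166666666666664 [0.8 7. ] [0.5579 0.1386 0.042 ]
scene [248.7 223.3] 1.0 [0.2 0.4] [0.6786 0.0491 0.042 ]
```

```bash
cat >> h.py <<'E'
from scipy.optimize import least_squares
from scipy.ndimage import map_coordinates
def sample(n,g,W):
    uv=np.array([proj(n,w) for w in W]); return map_coordinates(g,[uv[:,1],uv[:,0]],order=1)
def circ(X):
    A=np.c_[2*X[:,:2],np.ones(len(X))]; s=np.linalg.lstsq(A,(X[:,:2]**2).sum(1),rcond=None)[0]
    r=np.sqrt(s[2]+s[0]**2+s[1]**2); res=np.hypot(*(X[:,:2]-s[:2]).T)-r
    return s[:2],r,res
def edge_circ(n,g,c,z,r0,r1,sign):
    E=[]
    rr=np.linspace(r0,r1,60)
    for a in np.deg2rad(np.arange(0,360,3)):
        p=sample(n,g,[(c[0]+r*np.cos(a),c[1]+r*np.sin(a),z) for r in rr])
        d=np.gradient(cv2.GaussianBlur(p[None],(0,0),3)[0])*sign
        r=rr[np.argmax(d)]; E.append((c[0]+r*np.cos(a),c[1]+r*np.sin(a)))
    E=np.array(E)
    for _ in range(3):
        s,r,res=circ(E); E=E[abs(res)<max(.002,1.5*res.std())]
    return s,r,res.std(),len(E)
def line_angle(n,g,c,z,ra,rb,a0,a1):
    aa=np.deg2rad(np.arange(a0,a1,.25)); out=[]
    for r in np.linspace(ra,rb,9):
        p=sample(n,g,[(c[0]+r*np.cos(a),c[1]+r*np.sin(a),z) for a in aa])
        w=np.clip(np.median(p)-20-p,0,None)
        # keep only around min
        i=np.argmin(p); k=abs(aa-aa[i])<.006/r; w=w*k
        out.append((np.rad2deg((w*aa).sum()/max(w.sum(),1e-9)),p.min()))
    return np.array(out)
E
python3 - <<'E'
from h import *
for n in("top","scene"):
    g=cv2.cvtColor(cv2.imread(f"pics/{n}0.png"),cv2.COLOR_BGR2GRAY).astype(float)
    c=np.array([.575,-.008])
    for _ in range(2): 
        s=edge_circ(n,g,c,.036,.098,.125,-1); c=s[0]
    print(n,s)
    print('coll',line_angle(n,g,c,.036,.086,.100,-30,40).round(1).T)
    print('idx',line_angle(n,g,c,.042,.042,.072,-30,40).round(1).T)
    print('hub?',proj(n,(*c,.054)))
E
```

```text
Traceback (most recent call last):
  File "h.py", line 35, in edge_circ
    p=sample(n,g,[(c[0]+r*np.cos(a),c[1]+r*np.sin(a),z) for r in rr])
  File "h.py", line 26, in sample
    uv=np.array([proj(n,w) for w in W]); return map_coordinates(g,[uv[:,1],uv[:,0]],order=1)
                 ~~~~^^^^^
  File "h.py", line 8, in proj
    p=env.camera_params(n);q=np.array(p['R'])@np.array(X)+np.array(p['t'])
ValueError: time passes only in moves, steps and waits
```

```bash
sed -i 's/env.camera_params(n)/CP(n)/' h.py; sed -i '2a import functools\nCP=functools.lru_cache(lambda n: env.camera_params(n))' h.py
cat > m.py <<'E'
import sys
from h import *
def meas(tag):
  for n in("top","scene"):
    g=cv2.cvtColor(cv2.imread(f"pics/{n}{tag}.png"),cv2.COLOR_BGR2GRAY).astype(float)
    c=np.array([.575,-.008])
    for _ in range(2): 
        s=edge_circ(n,g,c,.036,.098,.125,-1); c=s[0]
    print(n,s)
    print('coll',line_angle(n,g,c,.036,.086,.100,-30,40).round(1).T)
    print('idx',line_angle(n,g,c,.042,.042,.072,-30,40).round(1).T)
    print('hub?',proj(n,(*c,.054)))
if __name__=='__main__': meas(sys.argv[1])
E
python3 m.py 0
```

```text
top (array([ 0.5782155 , -0.00592297]), np.float64(0.10946626747349658), np.float64(0.000714213994652512), 109)
coll [[  9.9   9.8   9.7   9.5   9.4   9.3   9.4   9.5   9.7]
 [174.2 170.1 167.  164.3 162.  161.3 160.4 161.6 167.2]]
idx [[ -7.8  -8.1  -8.1  -7.8  -7.5  -7.2  -7.   -7.1  -7.2]
 [156.8 154.3 153.2 151.9 152.1 154.5 157.8 156.6 156.9]]
hub? [238.32358525 197.53515415]
scene (array([ 0.57707982, -0.00751527]), np.float64(0.10967253901017525), np.float64(0.0006782505990171564), 95)
coll [[  9.    9.3   9.2   9.3   9.2   9.1   9.2   9.5   9.2]
 [ 82.1  65.3  65.6 100.2  92.3  84.7 101.4  68.3  45.9]]
idx [[ -8.6  -7.8  -8.5  -7.9  -7.7  -7.9  -7.4  -8.1  -8. ]
 [111.3  62.1  81.9  90.   61.5 111.9  63.3  73.6  84.3]]
hub? [269.73650781 192.55615611]
```

Both views agree. The axis is near (0.578,-0.007), the long line is at 9.3° and the index at -7.8°, so the dial needs about +17° counter-clockwise. That means pushing the stud along -y from its +y side.

Call:
drive_tool(moves=[{"tx":2.8,"ty":4.3,"tz":-0.5,"yaw":-3},{"tx":5.6,"ty":8.6,"tz":-1,"yaw":-6},{"tx":8.4,"ty":13,"tz":-1.5,"yaw":-9},{"tx":11.2,"ty":17.3,"tz":-2,"yaw":-12},{"tx":14,"ty":21.7,"tz":-2.5,"yaw":-16}], fingers=0, squeeze=20)

```text
clock: 0.72
ee_pos: [0.3321, -0.4281, 0.2159]
tcp_rot: [-0.001, 1.0, 0.003, -0.0]
wrist_force: [1.2, -0.6, 0.5]
grip_width: 0.0003
```

Call:
drive_tool(moves=[{"tx":2.2,"ty":4.8},{"tx":4.4,"ty":9.6},{"tx":6.6,"ty":14.4},{"tx":8.8,"ty":19.2},{"tx":11,"ty":24}])

```text
$.moves[0]: bad value
```

Call:
drive_tool(moves=[{"tx":1.5,"ty":4.8},{"tx":3,"ty":9.6},{"tx":4.5,"ty":14.4},{"tx":6,"ty":19.2},{"tx":7.7,"ty":24}])

```text
$.moves[0]: bad value
```

All four fields are needed in every row.

Call:
drive_tool(moves=[{"tx":2.2,"ty":4.8,"tz":0,"yaw":0},{"tx":4.4,"ty":9.6,"tz":0,"yaw":0},{"tx":6.6,"ty":14.4,"tz":0,"yaw":0},{"tx":8.8,"ty":19.2,"tz":0,"yaw":0},{"tx":11,"ty":24,"tz":0,"yaw":0}])

```text
clock: 1.35
ee_pos: [0.4423, -0.1865, 0.2158]
tcp_rot: [-0.001, 1.0, 0.003, -0.0]
wrist_force: [-0.3, -0.6, 0.5]
grip_width: -0.0002
```

Call:
drive_tool(moves=[{"tx":1.5,"ty":4.8,"tz":0,"yaw":0},{"tx":3,"ty":9.6,"tz":0,"yaw":0},{"tx":4.5,"ty":14.4,"tz":0,"yaw":0},{"tx":6,"ty":19.2,"tz":0,"yaw":0},{"tx":7.7,"ty":24,"tz":0,"yaw":0}])

```text
clock: 1.98
ee_pos: [0.5194, 0.0549, 0.2156]
tcp_rot: [-0.001, 1.0, 0.003, -0.0]
wrist_force: [1.9, -0.8, -0.3]
grip_width: 0.0001
```

Call:
drive_tool(moves=[{"tx":0,"ty":0,"tz":-4,"yaw":0},{"tx":0,"ty":0,"tz":-8,"yaw":0},{"tx":0,"ty":0,"tz":-11.5,"yaw":0},{"tx":0,"ty":0,"tz":-14,"yaw":0},{"tx":0,"ty":0,"tz":-15.2,"yaw":0}])

```text
clock: 2.6
ee_pos: [0.5184, 0.0547, 0.062]
tcp_rot: [-0.001, 1.0, 0.003, -0.002]
wrist_force: [-0.2, 0.6, 0.3]
grip_width: 0.0001
```

```bash
cat > snap.py <<'E'
import sys
from h import *
t=sys.argv[1]
for n in("top","scene"):
    im,d=env.camera(n); cv2.imwrite(f"pics/{n}{t}.png",im)
a=cv2.imread(f'pics/top{t}.png')[145:250,190:330]; a=cv2.resize(a,(400,300),interpolation=cv2.INTER_CUBIC)
b=cv2.imread(f'pics/scene{t}.png')[130:255,175:340]; b=cv2.resize(b,(400,300),interpolation=cv2.INTER_CUBIC)
cv2.imwrite(f'pics/both{t}.png',np.hstack([a,b]))
s=env.get_state(); print(np.round(s['ee_pos'],4),np.round(s['wrist_force'],1),round(float(s['clock']),2))
E
python3 snap.py 1; python3 m.py 1
```

```text
[0.5186 0.0547 0.0626] [0.  0.2 0. ] 2.7
top (array([ 0.57680637, -0.00156355]), np.float64(0.11267961010049675), np.float64(0.0019653568080621833), 67)
coll [[  6.9   6.9   6.8   6.7   6.7   6.6   6.7   6.8   7.1]
 [183.9 180.6 177.1 173.3 170.9 167.3 168.8 169.8 173.4]]
idx [[-13.2 -13.1 -13.  -12.5 -11.8 -11.3 -10.8 -10.5 -10.4]
 [168.  162.3 161.7 159.6 158.8 160.6 163.9 166.2 162.2]]
hub? [236.97346885 198.00632993]
scene (array([ 0.57702259, -0.00744017]), np.float64(0.10969468789788592), np.float64(0.0007589588794306381), 87)
coll [[  8.9   9.3   9.1   9.2   9.2   9.1   9.2   9.4   9.2]
 [ 84.8  67.6  65.8  99.9  93.5  84.  103.   72.8  43.4]]
idx [[ -8.7  -7.8  -8.5  -7.9  -7.8  -8.   -7.5  -8.2  -8.1]
 [112.3  60.2  83.8  95.   55.5 114.4  62.   75.1  86.8]]
hub? [269.76755446 192.56558221]
```

View pics/both1.png

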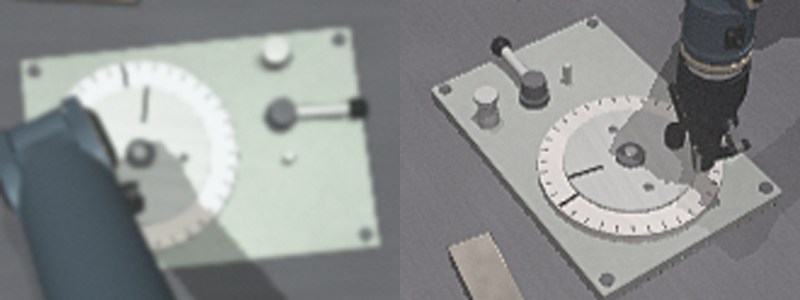

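Pictures: the fingertips stand beside the stud on its +y side, clear of the hub. The index and long line are visible in both views. I'll fix the axis per camera and approach slowly.

```bash
cat > m.py <<'E'
import sys
from h import *
C={'top':(.5782,-.0059),'scene':(.5771,-.0075)}
for n in C:
    g=cv2.cvtColor(cv2.imread(f"pics/{n}{sys.argv[1]}.png"),cv2.COLOR_BGR2GRAY).astype(float)
    a=np.median(line_angle(n,g,C[n],.036,.086,.100,0,20)[:,0]); b=np.median(line_angle(n,g,C[n],.042,.042,.072,-30,30)[:,0])
    print(n,'long %.1f index %.1f left %.1f deg'%(a,b,a-b))
E
python3 m.py 0
```

```text
top long 9.5 index -7.5 left 17.0 deg
scene long 9.2 index -7.9 left 17.2 deg
```

Call:
drive_tool(moves=[{"tx":0,"ty":-1,"tz":0,"yaw":0},{"tx":0,"ty":-1.8,"tz":0,"yaw":0},{"tx":0,"ty":-2.2,"tz":0,"yaw":0},{"tx":0,"ty":-2.4,"tz":0,"yaw":0},{"tx":0,"ty":-2.6,"tz":0,"yaw":0}])

```text
clock: 3.32
ee_pos: [0.5187, 0.0288, 0.0628]
tcp_rot: [-0.001, 1.0, 0.003, -0.001]
wrist_force: [-0.9, 0.1, -0.5]
grip_width: -0.0001
```

Call:
drive_tool(moves=[{"tx":0,"ty":-0.1,"tz":0,"yaw":0},{"tx":0,"ty":-0.2,"tz":0,"yaw":0},{"tx":0,"ty":-0.3,"tz":0,"yaw":0},{"tx":0,"ty":-0.4,"tz":0,"yaw":0},{"tx":0,"ty":-0.5,"tz":0,"yaw":0}])

```text
clock: 3.95
ee_pos: [0.5184, 0.0247, 0.0627]
tcp_rot: [-0.001, 1.0, 0.003, -0.002]
wrist_force: [-1.8, 3.4, 0.6]
grip_width: 0.0001
```

Contact made at about 3 N. I'll go on pushing and look.

Call:
drive_tool(moves=[{"tx":0,"ty":-0.2,"tz":0,"yaw":0},{"tx":0,"ty":-0.4,"tz":0,"yaw":0},{"tx":0,"ty":-0.6,"tz":0,"yaw":0},{"tx":0,"ty":-0.8,"tz":0,"yaw":0},{"tx":0,"ty":-1.0,"tz":0,"yaw":0}])

```text
clock: 4.58
ee_pos: [0.5181, 0.0145, 0.0626]
tcp_rot: [-0.001, 1.0, 0.003, -0.002]
wrist_force: [-2.7, 3.1, -0.1]
grip_width: 0.0002
```

```bash
python3 snap.py 2; python3 m.py 2
```

```text
[0.5184 0.0141 0.0626] [-2.1  2.1 -0.3] 4.67
top long 9.5 index 9.3 left 0.2 deg
scene long 9.2 index 3.7 left 5.5 deg
```

View pics/both2.png

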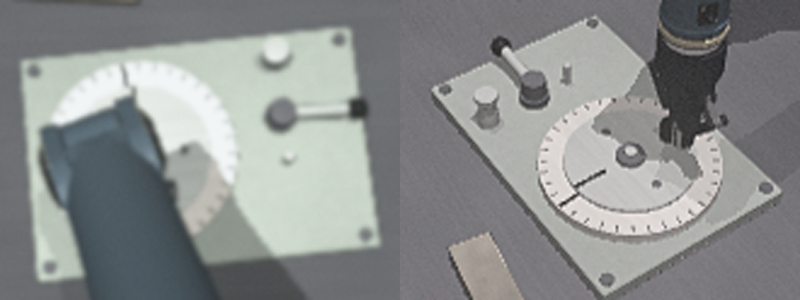

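The arm hides the index in the top view, so that reading is no use. The scene view is clear and shows 5.5° left.

Call:
drive_tool(moves=[{"tx":0,"ty":-0.1,"tz":0,"yaw":0},{"tx":0,"ty":-0.2,"tz":0,"yaw":0},{"tx":0,"ty":-0.3,"tz":0,"yaw":0},{"tx":0,"ty":-0.4,"tz":0,"yaw":0},{"tx":0,"ty":-0.5,"tz":0,"yaw":0}])

```text
clock: 5.3
ee_pos: [0.5183, 0.009, 0.0626]
tcp_rot: [-0.001, 1.0, 0.003, -0.002]
wrist_force: [-2.6, 3.3, 0.0]
grip_width: 0.0003
```

```bash
python3 snap.py 3; python3 m.py 3
```

```text
[0.5185 0.0088 0.0626] [-1.2  2.2 -0.2] 5.4
top long 9.5 index 8.8 left 0.7 deg
scene long 9.2 index 9.2 left 0.0 deg
```

The scene view reads 0.0°. Backing off to check with both cameras.

Call:
drive_tool(moves=[{"tx":0,"ty":0.5,"tz":0,"yaw":0},{"tx":0,"ty":2,"tz":0,"yaw":0},{"tx":0,"ty":4,"tz":1,"yaw":0},{"tx":0,"ty":5,"tz":5,"yaw":0},{"tx":-2,"ty":5,"tz":10,"yaw":0}])

```text
clock: 6.02
ee_pos: [0.499, 0.0617, 0.1641]
tcp_rot: [-0.002, 1.0, 0.005, -0.001]
wrist_force: [0.9, 0.5, 0.6]
grip_width: -0.0003
```

Call:
drive_tool(moves=[{"tx":0,"ty":-5,"tz":1,"yaw":0},{"tx":0,"ty":-10,"tz":1,"yaw":0},{"tx":0,"ty":-15,"tz":1,"yaw":0},{"tx":0,"ty":-20,"tz":1,"yaw":0},{"tx":0,"ty":-25,"tz":1,"yaw":0}])

```text
clock: 6.65
ee_pos: [0.5, -0.1884, 0.1752]
tcp_rot: [-0.002, 1.0, 0.006, -0.0]
wrist_force: [1.4, 0.8, 0.7]
grip_width: -0.0001
```

```bash
python3 snap.py 4; python3 m.py 4
python3 - <<'E'
from h import *
# lock: ball centre z .046, boss top, pin top .052
for n,roi,thr in(("top",(280,325,170,210),110),("scene",(205,260,138,180),85)):
    im=cv2.imread(f"pics/{n}0.png")
    for P in upmask(n,im,roi,thr):
        m=P.mean(0); print(n,m.round(1),round(len(P)/36,1),ray(n,*m,.046).round(4))
E
```

```text
[ 0.4991 -0.1938  0.1748] [-0.2 -0.5  0.2] 6.75
top long 9.5 index 9.5 left -0.0 deg
scene long 9.2 index 9.2 left 0.0 deg
top [320.2 186.2] 296.3 [ 0.6095 -0.2719  0.046 ]
top [286.8 187.5] 31.0 [ 0.6082 -0.1636  0.046 ]
scene [215.6 148.5] 42.6 [ 0.6226 -0.2589  0.046 ]
scene [229.7 168. ] 51.4 [ 0.6252 -0.1592  0.046 ]
scene [230.2 173. ] 20.6 [ 0.6339 -0.1401  0.046 ]
```

View pics/both4.png

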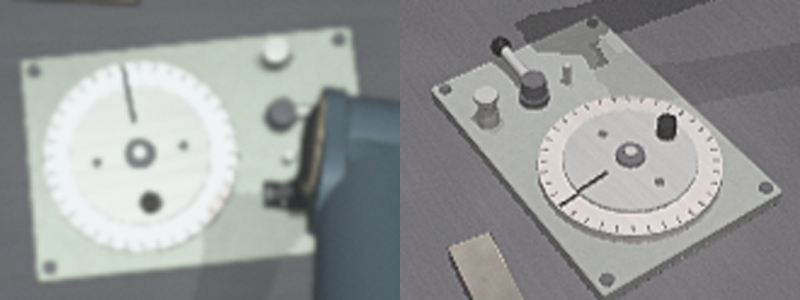

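Both views now show the index on the long line, 0.0° off. Next the lock: measure the ball, bar, pin and plate edge.

```bash
python3 - <<'E'
from h import *
b=ray('top',203/5.6*0+315.5,182.9,.046); print('ball top',b.round(4))
print('ball scene',ray('scene',175/4.8+180,91/4.8+130,.046).round(4))
# plate long edges (top), z=.02
q=[(42,120),(685,55),(745,484),(75,550)]
Q=[ray('top',u/5.6+190,v/5.6+145,.02) for u,v in q]
for x in Q: print(x.round(4))
e=(Q[0]-Q[1])+(Q[3]-Q[2]); yaw=np.arctan2(-e[0],e[1]); print('yaw',yaw)
for c in((.5782,-.0059),(.5771,-.0075)):
    R=np.array([[np.cos(yaw),-np.sin(yaw)],[np.sin(yaw),np.cos(yaw)]]); pv=np.array(c)+R@[.03,-.165]; print('pivot',pv)
print('pin top', ray('top',568/5.6+190,301/5.6+145,.052), ray('scene',308/4.8+180,131/4.8+130,.052))
for z in (.053,.06): print('boss top',z,ray('top',553/5.6+190,217/5.6+145,z),ray('scene',241/4.8+180,155/4.8+130,z))
E
python3 - <<'E'
import cv2,numpy as np
a=cv2.imread('pics/top0.png')[165:210,275:330]; a=cv2.resize(a,None,fx=8,fy=8,interpolation=cv2.INTER_CUBIC)
b=cv2.imread('pics/scene0.png')[135:180,200:245]; b=cv2.resize(b,None,fx=8,fy=8,interpolation=cv2.INTER_CUBIC)
cv2.imwrite('pics/lockz.png',np.hstack([a,b]))
E
```

```text
ball top [ 0.6207 -0.2571  0.046 ]
ball scene [ 0.6212 -0.2556  0.046 ]
[0.6938 0.1299 0.02  ]
[ 0.7228 -0.2567  0.02  ]
[ 0.465  -0.2766  0.02  ]
[0.4378 0.1112 0.02  ]
yaw 0.07248532862126635
pivot [ 0.62007083 -0.16829407]
pivot [ 0.61897083 -0.16989407]
pin top [ 0.56977214 -0.17599276  0.052     ] [ 0.56728232 -0.17253934  0.052     ]
boss top 0.053 [ 0.61889662 -0.1695629   0.053     ] [ 0.61532752 -0.17381466  0.053     ]
boss top 0.06 [ 0.61744108 -0.16884562  0.06      ] [ 0.61847797 -0.16730448  0.06      ]
```

View pics/lockz.png

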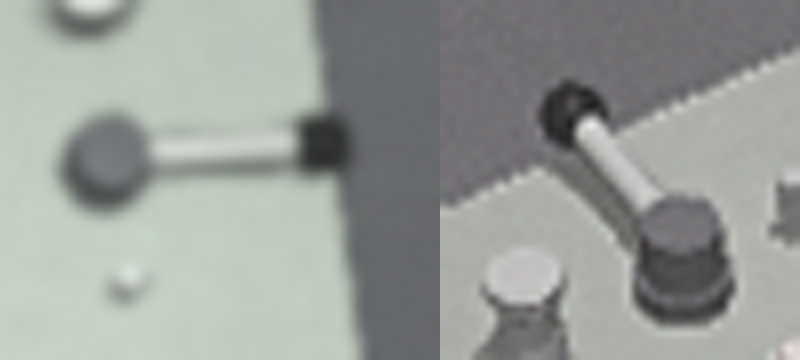

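Pivot is near (0.6195,-0.169), ball near (0.621,-0.2565) at 87 mm (given 85), pin near (0.569,-0.1745). Home angle works out at about -160°, a swing of 1.24 rad, within the stated 1.1–1.3.

```bash
python3 - <<'E'
from h import *
P=np.array([.6195,-.169]);pin=np.array([.569,-.1745])
for th in [-89,-99,-109,-119,-129,-139,-149,-155,-160]:
    t=np.deg2rad(th);u=np.array([np.cos(t),np.sin(t)]);n=np.array([-u[1],u[0]])
    print(th,(P+.055*u+.018*n).round(4))
s=env.get_state(); print(s['joint_positions'].round(2) if hasattr(s['joint_positions'],'round') else s['joint_positions'])
E
```

```text
-89 [ 0.6385 -0.2237]
-99 [ 0.6287 -0.2261]
-109 [ 0.6186 -0.2269]
-119 [ 0.6086 -0.2258]
-129 [ 0.5989 -0.2231]
-139 [ 0.5898 -0.2187]
-149 [ 0.5816 -0.2128]
-155 [ 0.5773 -0.2086]
-160 [ 0.574  -0.2047]
[ 0.53  0.33 -0.29  1.92  0.12  0.9  -1.39]
```

Call:
drive_tool(moves=[{"tx":4,"ty":-0.8,"tz":-1,"yaw":0},{"tx":8,"ty":-1.6,"tz":-2,"yaw":0},{"tx":12,"ty":-2.5,"tz":-4,"yaw":0},{"tx":15,"ty":-3,"tz":-5,"yaw":0},{"tx":16.4,"ty":-3,"tz":-6,"yaw":0}])

```text
clock: 7.38
ee_pos: [0.6652, -0.2216, 0.1147]
tcp_rot: [-0.0, 1.0, 0.002, -0.0]
wrist_force: [-0.3, 0.5, 0.4]
grip_width: 0.0002
```

Turning the wrist clockwise along with the handle would bring joint 7 near its limit. So I turn it +90° first and follow the handle back clockwise from there.

Call:
drive_tool(moves=[{"tx":0.1,"ty":-0.2,"tz":0,"yaw":10},{"tx":0.2,"ty":-0.3,"tz":0,"yaw":20},{"tx":0.3,"ty":-0.3,"tz":0,"yaw":30},{"tx":0.3,"ty":-0.3,"tz":0,"yaw":40},{"tx":0.3,"ty":-0.3,"tz":0,"yaw":50}])

```text
clock: 8.0
ee_pos: [0.6681, -0.223, 0.1153]
tcp_rot: [-0.0, 0.904, 0.427, -0.0]
wrist_force: [-0.0, 0.5, 0.3]
grip_width: -0.0001
```

Call:
drive_tool(moves=[{"tx":0,"ty":0,"tz":0,"yaw":10},{"tx":0,"ty":0,"tz":0,"yaw":20},{"tx":0,"ty":0,"tz":-1,"yaw":30},{"tx":0,"ty":0,"tz":-2,"yaw":40},{"tx":0,"ty":0,"tz":-3,"yaw":40}])

```text
clock: 8.62
ee_pos: [0.668, -0.2219, 0.0853]
tcp_rot: [-0.0, 0.704, 0.71, -0.0]
wrist_force: [-0.0, -0.4, 0.6]
grip_width: -0.0002
```

```bash
python3 snap.py 5; python3 -c "
from h import *
s=env.get_state();print(np.round(s['tcp_rot'],3),np.round(s['joint_positions'],2))"
```

```text
[ 0.6671 -0.2223  0.0842] [ 0.1  0.1 -0.1] 8.72
[-0.001  0.704  0.71  -0.001] [ 0.65  0.75 -0.61  1.56  0.49  0.99 -0.1 ]
```

View pics/both5.png

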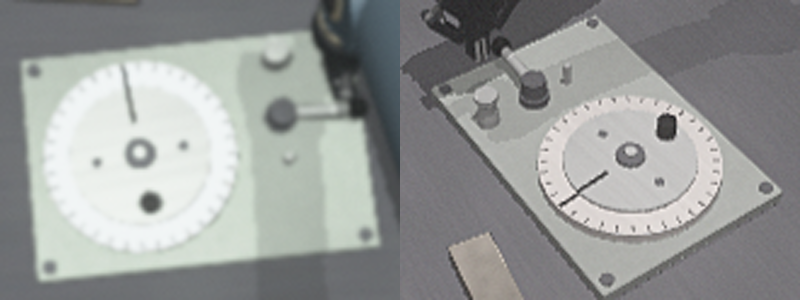

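Fingertips are on the +x side of the bar, clear of the collet and ball. Descending to z 0.047, then approaching.

Call:
drive_tool(moves=[{"tx":0,"ty":-0.1,"tz":-1.5,"yaw":0},{"tx":0,"ty":-0.1,"tz":-3,"yaw":0},{"tx":0,"ty":-0.1,"tz":-3.7,"yaw":0},{"tx":-0.8,"ty":-0.1,"tz":-3.7,"yaw":0},{"tx":-1.6,"ty":-0.1,"tz":-3.7,"yaw":0}])

```text
clock: 9.35
ee_pos: [0.6507, -0.2233, 0.0474]
tcp_rot: [-0.001, 0.704, 0.71, -0.001]
wrist_force: [-0.4, -0.2, -0.0]
grip_width: 0.0001
```

Call:
drive_tool(moves=[{"tx":-0.2,"ty":0,"tz":0,"yaw":0},{"tx":-0.4,"ty":0,"tz":0,"yaw":0},{"tx":-0.6,"ty":0,"tz":0,"yaw":0},{"tx":-0.8,"ty":0,"tz":0,"yaw":0},{"tx":-1.0,"ty":0,"tz":0,"yaw":0}])

```text
clock: 9.98
ee_pos: [0.6412, -0.2232, 0.0475]
tcp_rot: [-0.001, 0.704, 0.71, -0.0]
wrist_force: [2.9, -0.4, -0.3]
grip_width: -0.0002
```

Contact at about 3 N where expected. Now following the arc, turning with the bar.

Call:
drive_tool(moves=[{"tx":-0.4,"ty":-0.15,"tz":0,"yaw":-4},{"tx":-0.8,"ty":-0.27,"tz":0,"yaw":-8},{"tx":-1.2,"ty":-0.36,"tz":0,"yaw":-12},{"tx":-1.6,"ty":-0.42,"tz":0,"yaw":-16},{"tx":-2.0,"ty":-0.45,"tz":0,"yaw":-20}])

```text
clock: 10.6
ee_pos: [0.6226, -0.2277, 0.048]
tcp_rot: [0.0, 0.817, 0.576, 0.001]
wrist_force: [2.8, 0.4, -1.7]
grip_width: 0.0
```

Call:
drive_tool(moves=[{"tx":-0.5,"ty":0,"tz":0,"yaw":-4},{"tx":-0.9,"ty":0.03,"tz":0,"yaw":-8},{"tx":-1.3,"ty":0.1,"tz":0,"yaw":-12},{"tx":-1.7,"ty":0.2,"tz":0,"yaw":-16},{"tx":-2.1,"ty":0.3,"tz":0,"yaw":-20}])

```text
clock: 11.22
ee_pos: [0.6027, -0.2257, 0.0484]
tcp_rot: [0.002, 0.905, 0.424, 0.002]
wrist_force: [1.9, -1.6, -0.6]
grip_width: -0.0001
```

Call:
drive_tool(moves=[{"tx":-0.5,"ty":0.2,"tz":0,"yaw":-4},{"tx":-0.9,"ty":0.4,"tz":0,"yaw":-8},{"tx":-1.3,"ty":0.6,"tz":0,"yaw":-12},{"tx":-1.6,"ty":0.8,"tz":0,"yaw":-15},{"tx":-1.8,"ty":1.0,"tz":0,"yaw":-17}])

```text
clock: 11.85
ee_pos: [0.5852, -0.2167, 0.0488]
tcp_rot: [0.003, 0.958, 0.285, 0.002]
wrist_force: [1.1, -3.4, 1.2]
grip_width: -0.0001
```

```bash
python3 snap.py 6; python3 m.py 6
```

```text
[ 0.5848 -0.2162  0.0487] [ 1.4 -3.   0.7] 11.95
top long 9.5 index 9.5 left -0.0 deg
scene long 9.2 index 9.2 left 0.0 deg
```

View pics/both6.png

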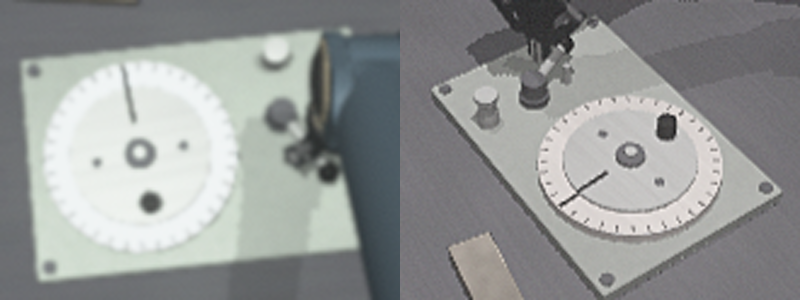

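The bar follows and the dial is undisturbed. About 13° remain.

Call:
drive_tool(moves=[{"tx":-0.2,"ty":0.15,"tz":0,"yaw":-2},{"tx":-0.35,"ty":0.3,"tz":0,"yaw":-4},{"tx":-0.5,"ty":0.43,"tz":0,"yaw":-6},{"tx":-0.65,"ty":0.55,"tz":0,"yaw":-8},{"tx":-0.75,"ty":0.65,"tz":0,"yaw":-10}])

```text
clock: 12.58
ee_pos: [0.5771, -0.2096, 0.0488]
tcp_rot: [0.003, 0.98, 0.2, 0.002]
wrist_force: [1.3, -2.6, 1.5]
grip_width: 0.0
```

Still free (about 3 N). Now 0.6 mm steps.

Call:
drive_tool(moves=[{"tx":-0.04,"ty":0.05,"tz":0,"yaw":-0.5},{"tx":-0.08,"ty":0.1,"tz":0,"yaw":-1},{"tx":-0.12,"ty":0.15,"tz":0,"yaw":-1.5},{"tx":-0.15,"ty":0.2,"tz":0,"yaw":-2},{"tx":-0.18,"ty":0.25,"tz":0,"yaw":-2.5}])

```text
clock: 13.2
ee_pos: [0.5751, -0.2073, 0.0487]
tcp_rot: [0.003, 0.984, 0.178, 0.001]
wrist_force: [0.0, -2.7, 1.9]
grip_width: -0.0
```

Call:
drive_tool(moves=[{"tx":-0.02,"ty":0.04,"tz":0,"yaw":-0.4},{"tx":-0.04,"ty":0.08,"tz":0,"yaw":-0.8},{"tx":-0.06,"ty":0.12,"tz":0,"yaw":-1.2},{"tx":-0.08,"ty":0.16,"tz":0,"yaw":-1.6},{"tx":-0.1,"ty":0.2,"tz":0,"yaw":-2}])

```text
clock: 13.82
ee_pos: [0.574, -0.2061, 0.0488]
tcp_rot: [0.003, 0.987, 0.161, 0.001]
wrist_force: [-0.8, -5.4, 1.3]
grip_width: -0.0
```

```bash
python3 snap.py 7
```

```text
[ 0.574  -0.206   0.0488] [ 0.1 -4.3  2. ] 13.93
```

View pics/both7.png

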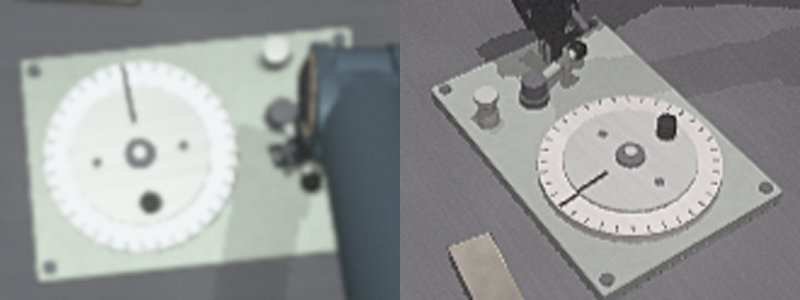

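Force is rising (5.4 N) and the tool moved only 1.2 mm of the 2 mm asked, so the pin is probably reached. One more gentle nudge to confirm.

Call:
drive_tool(moves=[{"tx":-0.03,"ty":0.06,"tz":0,"yaw":0},{"tx":-0.06,"ty":0.12,"tz":0,"yaw":0},{"tx":-0.08,"ty":0.16,"tz":0,"yaw":0},{"tx":-0.09,"ty":0.19,"tz":0,"yaw":0},{"tx":-0.09,"ty":0.19,"tz":0,"yaw":0}])

```text
clock: 14.55
ee_pos: [0.5739, -0.2059, 0.0489]
tcp_rot: [0.005, 0.987, 0.16, 0.002]
wrist_force: [1.0, -7.6, -0.5]
grip_width: 0.0001
```

It has stalled at 7.6 N with about 0.2 mm of motion, so it's against the stop. Backing off and clearing the view.

Call:
drive_tool(moves=[{"tx":0.2,"ty":-0.6,"tz":0,"yaw":0},{"tx":0.7,"ty":-2,"tz":0,"yaw":0},{"tx":1.2,"ty":-4,"tz":1,"yaw":0},{"tx":1.2,"ty":-6,"tz":5,"yaw":0},{"tx":0,"ty":-10,"tz":9,"yaw":0}])

```text
clock: 15.18
ee_pos: [0.5753, -0.3053, 0.1404]
tcp_rot: [0.004, 0.987, 0.162, 0.003]
wrist_force: [0.4, -0.8, -0.1]
grip_width: 0.0001
```

Call:
drive_tool(moves=[{"tx":-1,"ty":-4,"tz":2,"yaw":0},{"tx":-3,"ty":-8,"tz":4,"yaw":0},{"tx":-6,"ty":-12,"tz":6,"yaw":0},{"tx":-9,"ty":-16,"tz":7,"yaw":0},{"tx":-12,"ty":-20,"tz":8,"yaw":0}])

```text
clock: 15.8
ee_pos: [0.4538, -0.5078, 0.2218]
tcp_rot: [0.004, 0.987, 0.162, 0.003]
wrist_force: [0.6, 0.2, -0.2]
grip_width: 0.0
```

```bash
python3 snap.py 8; python3 m.py 8; python3 - <<'E'
from h import *
a=cv2.imread('pics/top8.png');b=cv2.imread('pics/top0.png')
cv2.imwrite('pics/lock8.png',np.hstack([cv2.resize(a[165:220,275:330],None,fx=7,fy=7,interpolation=cv2.INTER_CUBIC),cv2.resize(cv2.imread('pics/scene8.png')[135:180,210:255],(385,385),interpolation=cv2.INTER_CUBIC)]))
for n,roi,thr in(("top",(280,310,192,215),100),("scene",(240,262,138,160),75)):
    im=cv2.imread(f"pics/{n}8.png")
    for Q in upmask(n,im,roi,thr):
        m=Q.mean(0);w=ray(n,*m,.046)[:2];d=w-[.6195,-.169]; print(n,m.round(1),len(Q)//36,w.round(4),np.hypot(*d).round(4),np.rad2deg(np.arctan2(d[1],d[0])).round(1))
E
```

```text
[ 0.4488 -0.514   0.2221] [-0.3 -0.1 -0.2] 15.9
top long 9.5 index 9.5 left 0.0 deg
scene long 9.2 index 9.2 left 0.1 deg
top [298.4 208.5] 33 [ 0.5385 -0.1976] 0.0859 -160.6
scene [248.4 150.2] 32 [ 0.5368 -0.1998] 0.0883 -159.6
```

View pics/lock8.png

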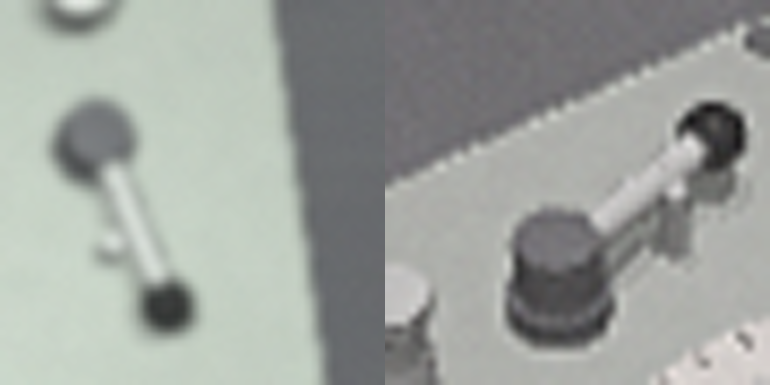

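View pics/top8.png

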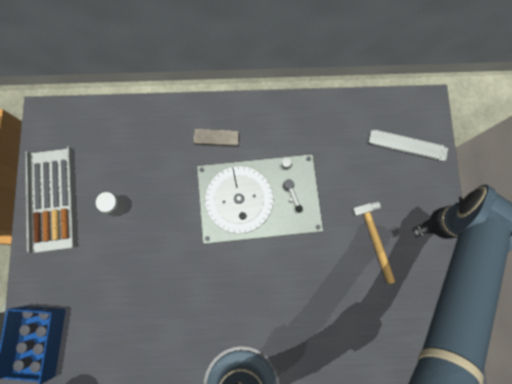

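The bar rests against the pin, with the ball at (298,208) and an angle of about -160°, as predicted. The dial is unchanged, and the collet (286,162), stone (216,137), tin (106,202) and hammer are where they were.

```bash
python3 -c "
from workcell import env
print(env.close_job())"
```

```text
the job is handed in; nothing more can be done
None
```

Both jobs are done and handed in at about 16 s of the 64 s allowed.

- **Dial:** I pushed the stud about 17° counter-clockwise with closed fingertips at roughly 3–4 N. With the arm clear, the index reads within 0.1° of the long line in both cameras, before and after the lock push. While I was pushing, the arm hid the index from the top camera, so I used only the scene camera then.
- **Locking handle:** I swung it clockwise about 1.24 rad at roughly 3 N until it stalled on the stop pin, with 7.6 N at most. The last pictures show the bar against the pin. The ball sits at about -160°, as I worked out from the pin (-160.6° top view, -159.6° scene view). The scene view puts it 88 mm from the pivot instead of 85, which is about the size of the calibration error.
- **Loose items:** the collet, stone, tin and hammer look unmoved in the last pictures, judged by eye. The robot was touching nothing at hand-in.

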